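# Load the cap feeder, set its feed rate and lock the knob

### The arm

A 6-joint arm with a two-finger parallel gripper is mounted at the origin on the work surface. World frame = base frame: x ahead of the robot, y to its left, z up, the work surface at z = 0. Lengths are in m, angles in rad, forces in N, time in s.
With the tool pointing down it reaches from about 0.35 to 0.975 m from the base axis. Payload 4.9 kg.
Tool frame: the origin (TCP) lies between the finger pads, 19 mm behind the fingertips; this is the grasp point; z points along the fingers, y is the line along which they close (so a half turn about z gives the same grasp; the last joint's range is limited). The gripper opens to 85 mm and grips with 20 to 120 N. Pads are 22 mm wide; open, the fingers measure 114 mm over their backs; the gripper's body (76 mm by 85 mm) begins 54 mm behind the grasp point. The pads swing forward as they close: fully open they stand 13 mm farther back than shut.
Start: joints at [1.176, 0.053, 1.613, -0, 1.476, -0.119], TCP at [0.17, 0.601, 0.25] pointing down, gripper open.
Joint ranges: [-3.01, 3.01], [-1.01, 2.22], [0.06, 2.58], [-1.02, 4.17], [0.09, 2.62], [-3.14, 3.14]. Speed limits (rad/s): [2.57, 2.57, 3.14, 3.14, 3.14, 3.14].

### API

Orientations are given as a rotation vector (axis times angle).
In Python, from station import ctrl gives the robot as it stands. The module is installed in compiled form; this text tells all that it offers.
- The arm moves only by the tool jog_arm, never from a script. Its argument "deltas" is a list of rows, each a list of 3 entries, a list of its own where there are three numbers: the closure, from -1 (fully open) to 1 (shut), then the shift along the world's x, y, z scaled (see below), then the turn, a rotation vector about the world's x, y, z scaled (see below). A call has 1 to 12 rows; each row is the pose to reach, as a shift and turn from the pose commanded when the call began, turning the shorter way round; what a row does not reach only later rows make up. The controller multiplies each number of a shift by 0.4 m and each number of a turn by 180 degrees. A row lasts 1/12 s, in which the tool goes at most 41.7 mm and 7.16 degrees, less where a joint would pass 70% of its speed; a pose out of reach is approached as far as the arm can. A call with a number of a shift or a turn outside -1 to 1 is refused whole. A call with a gripper value outside its range is refused whole. The fingers move at their own pace and stop on an object; "squeeze" is the grip in N (left out, the last holds). Time passes only in rows, so rows that repeat a pose let the fingers close. It gives the time, the measured TCP pose, the force, the opening and the grip force at its end, in the units of the state.
- ctrl.get_obs(): the state, without advancing time (a new reading comes with each control period).
- ctrl.get_image(name): name is "side" or "top"; returns the picture (420x560x3 uint8, red, green, blue); there is no depth.
- ctrl.get_calibration(name): a dict with "K" (3x3 intrinsics, pixels), "extrinsics" (4x4, takes a point from world to camera coordinates). Camera axes: x right, y down, z forward; pixel columns grow to the right and rows downward; lengths in m; the calibration is good to about 2 mm. A picture is of the moment at which its call begins. get_calibration takes no time and is no camera call.
- ctrl.finish_job(): hands the job in; it is judged then, once.
The state is a dict: "t": time; "q": joint angles; "dq": joint speeds; "effort": joint torques, N m; "tool_pos": TCP position; "tool_rot": TCP orientation; "contact_force": force on the tool from outside, world axes, zero at the start; "wrist_torque": the same for the moment, N m; "opening": finger opening in m; "grip_force": force on a finger pad.
Only numpy, scipy, OpenCV 4.12 (cv2) and the standard library are available. Lean on these libraries where they do the work, as an engineer would, in place of code of your own. Each camera call takes 0.05 s, during which the arm holds its last target. There are 200 camera calls.

### The job

Load and set up the tube-cap feeder. First lift the loading tray by its bar handle to tip all five caps into the hopper; then turn the feed-rate knob until its pointer is lined up with the index mark on the dial, and finally slide the metal lock hood fully home over the knob without disturbing the setting. Leave the beaker, the jar and the flask where they stand.

Things in the scene. Friction and masses are not known exactly. Their poses are not given: they have to be found in the camera images.
- tray (a joint): Loading tray of the cap feeder: open aluminium scoop 128 mm long, 120 mm wide, walls 28 mm high, hinged at the hopper's rim. 0 rad = level as found, grows as its handle end is lifted, stop at 1.2 rad. Moves freely with light damping (2 to 4 N at the bar); sinks back level in about a second when let go. At 1.0 rad or more the caps slide off its open end into the hopper.
- tray_bar (a point): Middle of the tray's handle: a round steel bar 10 mm thick, 90 mm long, parallel to the hinge, 45 mm of free space between it and the tray's end wall; 150 mm above the bench at the start. It may turn between the fingers. Axes turn with the tray: y along the bar; when level, x points to the hopper, z up. It lies at (-170, 0, +20) mm from the hinge in these axes.
- tray_hinge (a point): Middle of the tray's hinge line (fixed on the feeder, 130 mm above the bench). x: horizontally from the tray to the hopper; y along the hinge; lifting the bar turns the tray about +y.
- hopper_mid (a point): Centre of the feeder's open steel hopper, 80 mm above the bench; axes as tray_hinge (67 mm further along x). Inside 132 mm (x) by 132 mm (y), floor 34 mm above the bench, near wall top 124 mm, side walls 154 mm, far wall 184 mm above the bench.
- knob (a joint): Feed-rate knob on the grey control box: black, with an upright grip bar 46 mm long, 14 mm wide and 28 mm high (its foot 61 mm, its top 89 mm above the bench) on a skirt 42 mm across; a white line on the bar marks its pointer end. Angle in rad, range 0 to 2.2, growing clockwise seen from above; light friction (0.05 N m), stays where it is left. It equals index when the pointer is on the mark.
- knob_grip (a point): On the knob's axis, 84 mm above the bench, 5 mm below the top of the grip bar: good TCP height for gripping it (fingertips clear the skirt by 4 mm). Site axes turn with the knob: x along the bar to the pointer end, z up.
- index (a joint): Angle of the index mark round the knob, in rad, on the same scale and zero as knob; stays put during the task. Always 0.45 to 1.5 rad clockwise of the pointer at the start.
- index_mark (a point): Inner end of the index mark: a flat black T on the rim of the white dial (109 mm across), 41 mm from the knob's axis, its stem pointing to the axis (54 mm above the bench). Site axis x points outward from the knob's axis through the mark.
- lock (a joint): Sliding lock: aluminium hood 120 mm by 85 mm by 45 mm high on two rails of the control box. Slide in m: 0 to 0.015 as found, parked beside the knob; 0.110 = fully home against its stop, covering the knob. About 2 N of friction; stays where it is left.
- lock_fin (a point): Middle of the top edge of the upright black fin on the lock's roof: 12 mm thick along the sliding direction, 45 mm long across it, 30 mm high, its top 130 mm above the bench. Site y is the sliding direction towards home, z up.
- beaker: Bystander: white plastic beaker, 80 mm across, 100 mm high; origin at the centre of its underside.
- jar: Bystander: white screw-top jar, 76 mm across, 100 mm high; origin at the centre of its underside.
- flask: Bystander: amber conical flask, 84 mm across the foot, 118 mm high; origin at the centre of its underside.
- cap0: One of five identical white tube caps, 32 mm across and 16 mm high, 12 g, lying flat in the loading tray; origin at the centre of its underside.
- cap1: One of five identical white tube caps, 32 mm across and 16 mm high, 12 g, lying flat in the loading tray; origin at the centre of its underside.
- cap2: One of five identical white tube caps, 32 mm across and 16 mm high, 12 g, lying flat in the loading tray; origin at the centre of its underside.
- cap3: One of five identical white tube caps, 32 mm across and 16 mm high, 12 g, lying flat in the loading tray; origin at the centre of its underside.
- cap4: One of five identical white tube caps, 32 mm across and 16 mm high, 12 g, lying flat in the loading tray; origin at the centre of its underside.

How it is judged:
On the way, in this order (a step that is already met when the one before it is completed fails the run):
1. all five caps are in the hopper (x of cap0 in the frame of hopper_mid between -0.067 and 0.067 m and y of cap0 in the frame of hopper_mid between -0.067 and 0.067 m and z of each of cap0, cap1, cap2, cap3, cap4 in the frame of hopper_mid below 0.03 m and x of cap1 in the frame of hopper_mid between -0.067 and 0.067 m and y of cap1 in the frame of hopper_mid between -0.067 and 0.067 m and x of cap2 in the frame of hopper_mid between -0.067 and 0.067 m and y of cap2 in the frame of hopper_mid between -0.067 and 0.067 m and x of cap3 in the frame of hopper_mid between -0.067 and 0.067 m and y of cap3 in the frame of hopper_mid between -0.067 and 0.067 m and x of cap4 in the frame of hopper_mid between -0.067 and 0.067 m and y of cap4 in the frame of hopper_mid between -0.067 and 0.067 m), for 0.2 s.
2. with the lock still clear of the knob, the knob's pointer is on the index mark (within 0.08 rad) (angle between the x axis of knob_grip and the x axis of index_mark, either way round below 0.08 rad and value of joint lock below 0.03 m), for 0.3 s.
3. the lock is fully home over the knob and the pointer still on the mark (angle between the x axis of knob_grip and the x axis of index_mark, either way round below 0.08 rad and value of joint lock above 0.105 m), for 0.2 s.
At the end, for the whole second after the job is handed in: All five caps lie inside the hopper, the knob's pointer is within 0.08 rad of the index mark, and the lock is home within 5 mm of its stop (slide above 0.105 m) (all of step 1 and all of step 3); the robot touches nothing.
It fails at once if the beaker is pushed more than 30 mm or tipped over (distance of beaker from where it was at the start of the episode above 0.03 m or angle between beaker's own z axis and vertical above 0.5 rad).
It fails at once if the jar is pushed more than 30 mm or tipped over (distance of jar from where it was at the start of the episode above 0.03 m or angle between jar's own z axis and vertical above 0.5 rad).
It fails at once if the flask is pushed more than 30 mm or tipped over (distance of flask from where it was at the start of the episode above 0.03 m or angle between flask's own z axis and vertical above 0.5 rad).
It also fails if it takes over 64 s, if anything falls off the work surface, if the arm or the gripper's body presses on something with over 40 N, if the wrist force passes 120 N, or if a joint passes its speed limit or range.

## Working session

There is one attempt and no reset: what is moved stays moved. The work goes in short steps, Python scripts to look and compute and a tool call to move; the robot and the scene stay as the last step left them, time stands still between calls to the robot, and variables do not carry over. Pictures are saved under pics/ and viewed, at most 10 in all, crops included, and the job is handed in when it is done.

Besides the shell and the picture viewer there is one more tool, called after "Request:" as name(argument=value, ...), one argument or row to a line, values as JSON. jog_arm: Moves the arm, as the interface text tells. Its arguments: {"type":"object","properties":{"deltas":{"type":"array","items":{"type":"array"}},"squeeze":{"type":"number"}},"required":["deltas"]}

```bash
mkdir -p pics
cat > h.py <<'E'
import numpy as np, cv2
from station import ctrl
def cam(n):
    c=ctrl.get_calibration(n); return np.array(c["K"]),np.array(c["extrinsics"])
def ray(n,px,z):
    K,E=cam(n); R,t=E[:3,:3],E[:3,3]
    o=-R.T@t; d=R.T@np.linalg.inv(K)@np.array([px[0],px[1],1.])
    return o+d*(z-o[2])/d[2]
def proj(n,p):
    K,E=cam(n); q=K@(E[:3,:3]@np.array(p,float)+E[:3,3]); return q[:2]/q[2]
def save(n,f,crop=None,s=1):
    im=np.array(ctrl.get_image(n)); np.save('pics/'+f+'.npy',im)
    b=im[:,:,::-1]
    if crop: b=b[crop[1]:crop[3],crop[0]:crop[2]]
    cv2.imwrite('pics/'+f+'.png',cv2.resize(b,None,fx=s,fy=s,interpolation=cv2.INTER_CUBIC)); return im
E
python3 - <<'E'
from h import *
for n in("top","side"):
    save(n,n+'0',s=800/560*0.99)
    K,E=cam(n); print(n,K.round(1).tolist(),(-E[:3,:3].T@E[:3,3]).round(3),E[2,:3].round(3))
o=ctrl.get_obs(); print(o)
E
```

```text
top [[383.3, 0.0, 267.7], [0.0, 383.3, 213.0], [0.0, 0.0, 1.0]] [ 0.45  -0.006  1.446] [ 0.074 -0.012 -0.997]
side [[427.4, 0.0, 280.0], [0.0, 427.4, 215.2], [0.0, 0.0, 1.0]] [0.503 0.739 0.936] [ 0.042 -0.67  -0.741]
{'t': 0.1, 'q': array([ 1.17599427e+00,  5.33003476e-02,  1.61413635e+00, -2.56938999e-05,
        1.47599359e+00, -1.18996274e-01]), 'dq': array([-0.00174195, -0.00190763, -0.00351207,  0.00061133, -0.00079581,
        0.00023799]), 'effort': array([ 6.18140803e-04, -3.94902241e+01, -3.71363640e+01, -1.12696482e-04,
        3.84905987e-03,  8.64376346e-06]), 'tool_pos': array([0.17000401, 0.60089465, 0.24889218]), 'tool_rot': array([-4.31798090e-01, -3.11132912e+00,  2.80163842e-03]), 'contact_force': array([-0.02545105,  0.2336999 , -0.00744086]), 'wrist_torque': array([ 0.03632834,  0.02378983, -0.00613311]), 'grip_force': 0.0, 'opening': 0.08526648694135137}
```

View pics/top0.png

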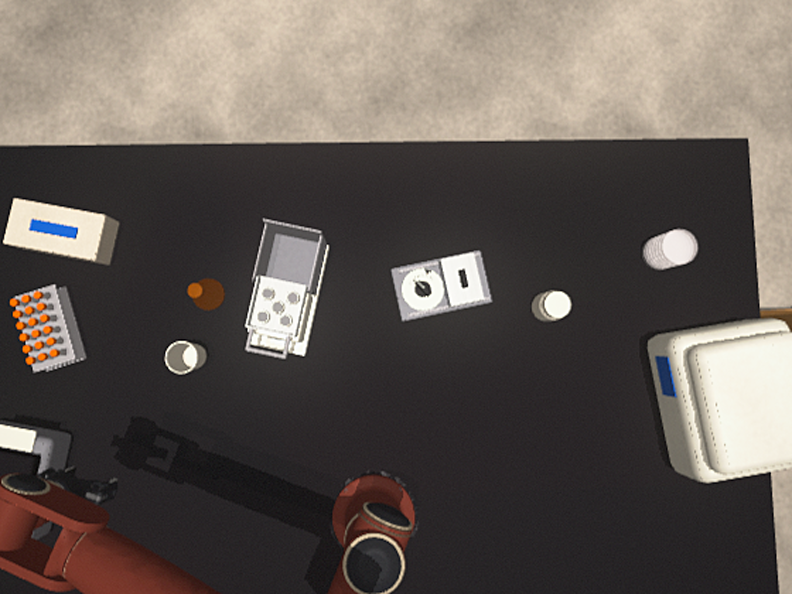

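View pics/side0.png

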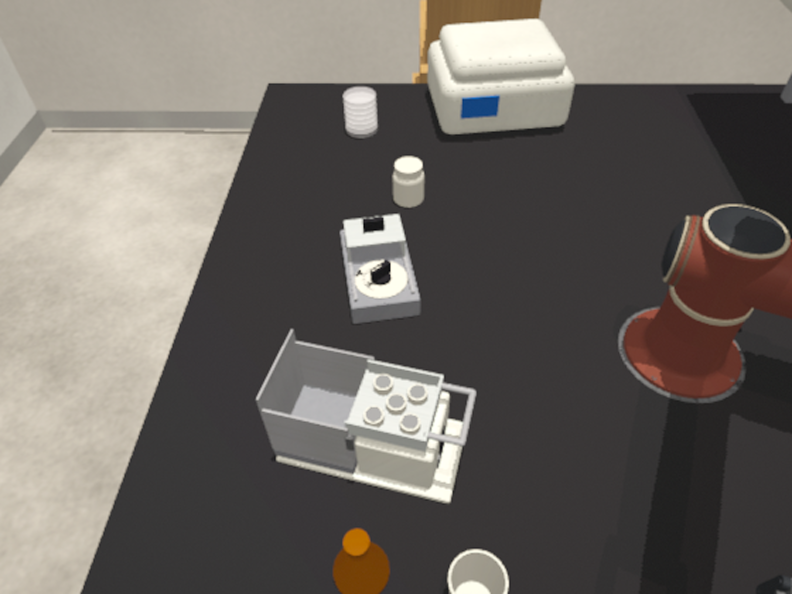

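The top view shows the feeder with its hopper at (290,255), tray at (277,307) and bar at (268,352). It also shows the knob at (423,289), the lock fin at (463,278), the flask at (205,292), the beaker at (185,357) and the jar at (552,305). Next I zoom in on both machines.

Run:
```python
from h import *
t=np.load('pics/top0.npy')[:,:,::-1]; s=np.load('pics/side0.npy')[:,:,::-1]
def c(im,x0,y0,x1,y1,w,h): return cv2.resize(im[y0:y1,x0:x1],(w,h),interpolation=cv2.INTER_CUBIC)
a=np.hstack([c(t,165,145,245,265,400,600),np.vstack([c(t,270,170,350,230,400,300),c(s,230,140,310,230,400,300) if 0 else c(s,235,150,305,202,400,297)])[:597]])if 0 else None
L=c(t,165,145,245,265,400,600); R1=c(t,270,170,350,230,400,300); R2=c(s,230,145,310,205,400,300)
cv2.imwrite('pics/crop1.png',np.hstack([L,np.vstack([R1,R2])]))
```

```text
(no output)
```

View pics/crop1.png

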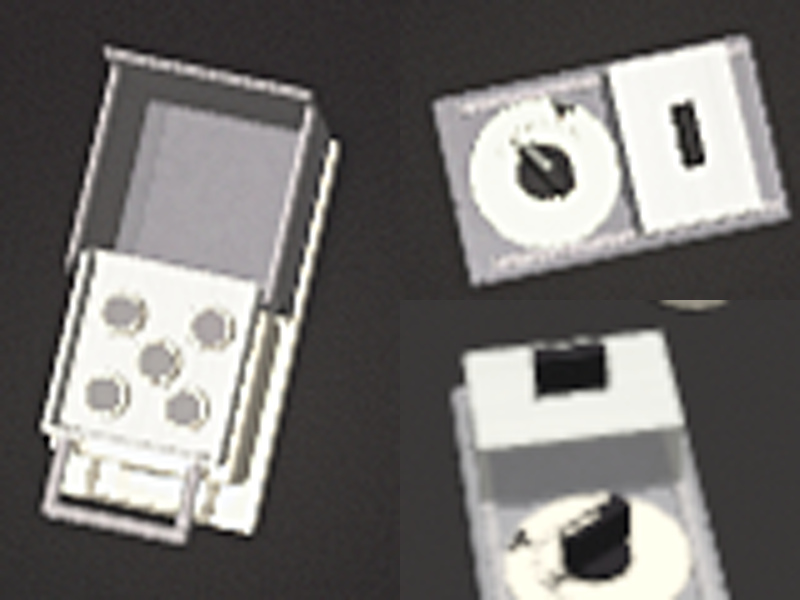

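The crop (5x, original pixel = offset + px/5) gives these positions:
- **Tray bar:** runs from about (45,515) to (187,540), left panel.
- **Dial:** centred near (545,172), top right panel.
- **Index mark:** the T is near (562,108).
- **Pointer line:** runs up-left to about (513,140).
- **Fin:** near (688,135).

Run:
```python
from h import *
from scipy.spatial.transform import Rotation as R
t=np.load('pics/top0.npy'); g=cv2.cvtColor(t,cv2.COLOR_RGB2GRAY)
P=lambda px,z:ray('top',px,z)
r=lambda a:np.round(a,4).tolist()
# tray bar
a=P((165+45/5,145+515/5),.15);b=P((165+187/5,145+540/5),.15);print('bar',r((a+b)/2),'dir',r((a-b)/np.linalg.norm(a-b)),np.linalg.norm(a-b))
# hopper floor corners / side rim
for n,p,z in(('farL',(108,50),.184),('farR',(312,95),.184),('trayNL',(48,430),.158),('trayNR',(210,462),.158),('hingeL',(85,252),.158),('hingeR',(262,285),.158)):print(n,r(P((165+p[0]/5,145+p[1]/5),z)))
x0,y0=270,170;sub=g[170:230,270:350]
_,m=cv2.threshold(sub,215,255,0)
for c in cv2.findContours(m,cv2.RETR_EXTERNAL,cv2.CHAIN_APPROX_NONE)[0]:
    A=cv2.contourArea(c)
    if A>100:
        print('white',A,cv2.boundingRect(c), cv2.minAreaRect(c))
        q=c[:,0]+[x0,y0]
        w=np.array([P(p,.054 if cv2.boundingRect(c)[0]<40 else .1) for p in q],np.float32)[:,:2]
        if cv2.boundingRect(c)[0]<40:
            h=cv2.convexHull(w); print('dial',cv2.minEnclosingCircle(h),cv2.fitEllipse(h))
        else: print('roof',cv2.minAreaRect(w),r(cv2.boxPoints(cv2.minAreaRect(w))))
_,m=cv2.threshold(sub,70,255,1)
n,l,s,c=cv2.connectedComponentsWithStats(m)
for i in range(1,n):
    if 3<s[i,4]<400 : 
        px=c[i]+[x0,y0];print('dark',s[i],px,[r(P(px,z)[:2]) for z in(.054,.089,.130)])
np.set_printoptions(linewidth=250)
print(sub[16:46,12:46])
o=ctrl.get_obs();print(R.from_rotvec(o['tool_rot']).as_matrix().round(3))
```

```text
bar [0.4239, 0.2479, 0.15] dir [0.1869, 0.9824, 0.0] 0.0969117798787023
farL [0.7415, 0.2469, 0.184]
farR [0.7095, 0.1113, 0.184]
trayNL [0.4897, 0.2918, 0.158]
trayNR [0.4668, 0.1835, 0.158]
hingeL [0.6094, 0.2674, 0.158]
hingeR [0.5854, 0.1482, 0.158]
white 648.5 (14, 18, 30, 33) ((28.500003814697266, 34.0), (28.991378784179688, 28.991374969482422), 45.0)Traceback (most recent call last):
  File "<stdin>", line 19, in <module>
cv2.error: OpenCV(4.12.0) /io/opencv/modules/imgproc/src/convhull.cpp:143: error: (-215:Assertion failed) total >= 0 && (depth == CV_32F || depth == CV_32S) in function 'convexHull'
```

Run:
```python
from h import *
from scipy.spatial.transform import Rotation as R
t=np.load('pics/top0.npy'); g=cv2.cvtColor(t,cv2.COLOR_RGB2GRAY)
P=lambda px,z:ray('top',px,z)
r=lambda a:np.round(a,4).tolist()
x0,y0=270,170;sub=g[170:230,270:350]
_,m=cv2.threshold(sub,215,255,0)
for c in cv2.findContours(m,cv2.RETR_EXTERNAL,cv2.CHAIN_APPROX_NONE)[0]:
    if cv2.contourArea(c)>100:
        d=cv2.boundingRect(c)[0]<40
        w=np.ascontiguousarray(np.array([P(p,.054 if d else .1)[:2] for p in c[:,0]+[x0,y0]],np.float32))
        if d: h=cv2.convexHull(w); print('dial',cv2.minEnclosingCircle(h),cv2.fitEllipse(h))
        else: print('roof',cv2.minAreaRect(w),r(cv2.boxPoints(cv2.minAreaRect(w))))
_,m=cv2.threshold(sub,70,255,1)
n,l,s,c=cv2.connectedComponentsWithStats(m)
for i in range(1,n):
    if 3<s[i,4]<400:
        px=c[i]+[x0,y0];print('dark',s[i],px,[r(P(px,z)[:2]) for z in(.054,.089,.130)])
np.set_printoptions(linewidth=250)
print(sub[16:46,12:46])
s=cv2.cvtColor(np.load('pics/side0.npy'),cv2.COLOR_RGB2GRAY)
print(s[178:212,246:292])
print(R.from_rotvec(ctrl.get_obs()['tool_rot']).as_matrix().round(3))
```

```text
dial ((0.5852158069610596, -0.13597531616687775), 0.05889641121029854) ((0.5849419236183167, -0.1349174529314041), (0.10573343187570572, 0.11440367251634598), 98.63487243652344)
roof ((0.6041677594184875, -0.23092332482337952), (0.12084179371595383, 0.08560776710510254), 11.510483741760254) [[0.5364000201225281, -0.20100000500679016], [0.5534999966621399, -0.2849000096321106], [0.6718999743461609, -0.26080000400543213], [0.6547999978065491, -0.1768999993801117]]
dark [55 21  6 12 45] [327.31111111 196.57777778] [[0.611, -0.2412], [0.6069, -0.2353], [0.6022, -0.2283]]
dark [24 29 11 11 68] [298.73529412 204.25      ] [[0.5842, -0.1359], [0.5808, -0.1327], [0.5769, -0.1288]]
[[ 52  48  51 ... 254 248 246]
 [ 45  41  37 ... 254 250 247]
 [ 57 112 120 ... 255 251 247]
 ...
 [181 176 172 ... 166 168 174]
 [177 178 172 ... 167 167 173]
 [167 181 173 ... 165 164 176]]
[[137 130 118 ...  71  57  57]
 [136 132 120 ...  97  57  57]
 [135 133 120 ... 120  57  57]
 ...
 [ 79 147 178 ... 187 188 188]
 [ 61 138 176 ... 187 188 189]
 [ 56 135 177 ... 184 186 186]]
[[-0.962  0.272 -0.001]
 [ 0.272  0.962 -0.002]
 [ 0.    -0.002 -1.   ]]
```

Request:
jog_arm(
  deltas=[
    [0.2,[0.635,-0.8825,0],[0,0,-0.478]],
    [0.2,[0.635,-0.8825,0],[0,0,-0.478]],
    [0.2,[0.635,-0.8825,0],[0,0,-0.478]],
    [0.2,[0.635,-0.8825,0],[0,0,-0.478]],
    [0.2,[0.635,-0.8825,0],[0,0,-0.478]],
    [0.2,[0.635,-0.8825,0],[0,0,-0.478]],
    [0.2,[0.635,-0.8825,0],[0,0,-0.478]],
    [0.2,[0.635,-0.8825,0],[0,0,-0.478]],
    [0.2,[0.635,-0.8825,0],[0,0,-0.478]],
    [0.2,[0.635,-0.8825,0],[0,0,-0.478]],
    [0.2,[0.635,-0.8825,0],[0,0,-0.478]],
    [0.2,[0.635,-0.8825,0],[0,0,-0.478]],
  ],
  squeeze=30,
)

```text
t: 1.1
tool_pos: [0.4259, 0.2451, 0.2495]
tool_rot: [2.448, 1.968, -0.001]
contact_force: [-1.3, -0.2, -0.1]
opening: 0.034
grip_force: 0.0
```

Run:
```python
from h import *
a=ray('side',(474/1.4143,388/1.4143),.155);b=ray('side',(466/1.4143,438/1.4143),.155);print('bar side',a,b,(a+b)/2)
t=np.load('pics/top0.npy'); s=np.load('pics/side0.npy')
u=save('side','side1')
cv2.imwrite('pics/c2.png',np.hstack([cv2.resize(t[188:218,283:315,::-1],(400,375),interpolation=cv2.INTER_CUBIC),cv2.resize(s[175:210,250:287,::-1],(400,375),interpolation=cv2.INTER_CUBIC)]))
w=cv2.resize(u[210:360,170:400,::-1],(800,522),interpolation=cv2.INTER_CUBIC); cv2.imwrite('pics/c3.png',w)
```

```text
bar side [0.41915171 0.20382681 0.155     ] [0.43475782 0.29120251 0.155     ] [0.42695477 0.24751466 0.155     ]
```

View pics/c2.png

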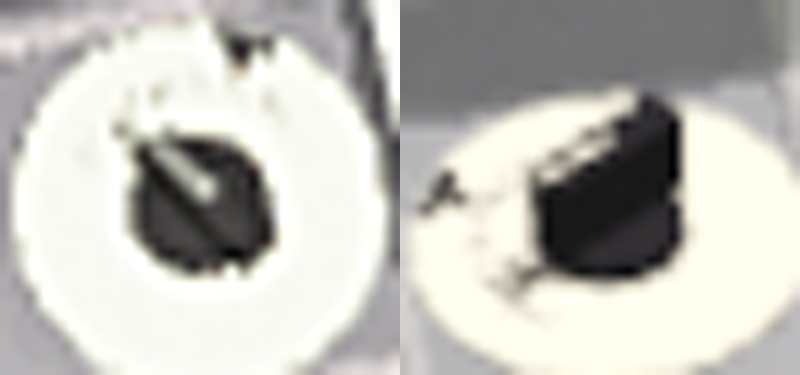

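View pics/c3.png

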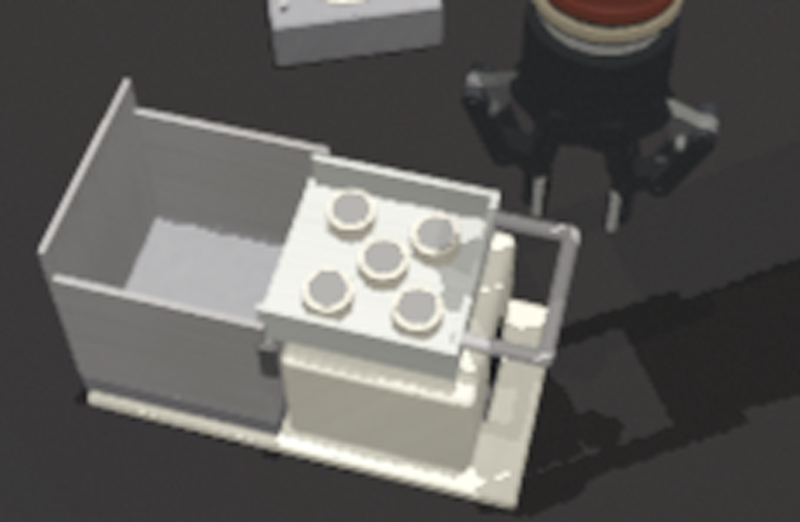

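The pictures show the gripper hovering above the tray bar and pointing down. In the left knob crop, the pointer's white line points up-left and the index T is near (241,48). I go down and grip the bar.

Request:
jog_arm(
  deltas=[
    [0.2,[0,0.004,-0.08],[0,0,0]],
    [0.2,[0,0.004,-0.16],[0,0,0]],
    [0.2,[0,0.004,-0.21],[0,0,0]],
    [0.2,[0,0.004,-0.25],[0,0,0]],
    [0.2,[0,0.004,-0.25],[0,0,0]],
    [1,[0,0.004,-0.25],[0,0,0]],
    [1,[0,0.004,-0.25],[0,0,0]],
    [1,[0,0.004,-0.25],[0,0,0]],
    [1,[0,0.004,-0.25],[0,0,0]],
    [1,[0,0.004,-0.25],[0,0,0]],
    [1,[0,0.004,-0.25],[0,0,0]],
  ],
  squeeze=40,
)

```text
t: 2.07
tool_pos: [0.4305, 0.2485, 0.1539]
tool_rot: [2.427, 1.974, 0.018]
contact_force: [17.5, -7.6, -4.5]
opening: 0.0082
grip_force: 38.9
```

Run:
```python
import numpy as np
d=np.array([.979,-.205])
for th in np.arange(.1,1.16,.1).tolist()+[1.15]:
    x=-.17*np.cos(th)+.02*np.sin(th)+.17; z=.17*np.sin(th)+.02*np.cos(th)-.02
    print(round(th,2),(np.r_[x*d,z]/.4).round(3).tolist())
from h import *
# knob angles
K=np.array([*ray('top',(283+200/12.5,188+205/12.5),.075)[:2]]);print('knob?',K)
c=np.array([.5848,-.1352])
T=lambda p,z:ray('top',(283+p[0]/12.5-.5,188+p[1]/12.5-.5),z)[:2]
S=lambda p,z:ray('side',(250+(p[0]-400)*37/400-.5,175+p[1]*35/375-.5),z)[:2]
A=lambda v:np.degrees(np.arctan2(v[1],v[0])).round(1)
for n,p in(('T',T((241,46),.054)),('S',S((442,191),.054))): print(n,p,np.linalg.norm(p-c),A(p-c))
# dial from side
s=np.load('pics/side0.npy');m=(cv2.cvtColor(s,cv2.COLOR_RGB2GRAY)>225).astype(np.uint8)
m[:182]=0
for k in cv2.findContours(m,cv2.RETR_EXTERNAL,cv2.CHAIN_APPROX_NONE)[0]:
    x,y,w,h=cv2.boundingRect(k)
    if 245<x<260 and cv2.contourArea(k)>200:
        W=np.ascontiguousarray(np.array([ray('side',p,.054)[:2] for p in k[:,0]],np.float32)); print('dial side',cv2.fitEllipse(cv2.convexHull(W)),cv2.minEnclosingCircle(W))
print('line top',A(T((150,145),.089)-T((210,190),.089)),'side',A(S((540,178),.089)-S((620,132),.089)),'edge side',A(S((538,182),.089)-S((645,98),.089)))
```

```text
0.1 [0.007, -0.001, 0.042]
0.2 [0.018, -0.004, 0.083]
0.3 [0.033, -0.007, 0.123]
0.4 [0.052, -0.011, 0.162]
0.5 [0.074, -0.016, 0.198]
0.6 [0.1, -0.021, 0.231]
0.7 [0.129, -0.027, 0.262]
0.8 [0.161, -0.034, 0.29]
0.9 [0.196, -0.041, 0.314]
1.0 [0.232, -0.049, 0.335]
1.1 [0.271, -0.057, 0.351]
1.15 [0.291, -0.061, 0.358]
knob? [ 0.58159552 -0.13491838]
T [ 0.63208369 -0.14808238] 0.04900717701236815 -15.2
S [ 0.6341246  -0.14817905] 0.05100364117971404 -14.7
dial side ((0.5195303559303284, 0.3184143900871277), (0.02160666696727276, 0.17748631536960602), 78.21791076660156) ((0.5306313037872314, 0.31703412532806396), 0.07738745957612991)
dial side ((0.5872677564620972, -0.13130821287631989), (0.10547707229852676, 0.10714870691299438), 107.0074234008789) ((0.5873045921325684, -0.13159912824630737), 0.0543120875954628)
line top 52.1 side 41.7 edge side 51.0
```

The bar is gripped, lying about 5 mm ahead of the commanded position. I lift along the arc with that offset.

Request:
jog_arm(
  deltas=[
    [1,[0.01,-0.002,0.02],[0,0,0]],
    [1,[0.017,-0.003,0.045],[0,0,0]],
    [1,[0.024,-0.005,0.07],[0,0,0]],
    [1,[0.03,-0.006,0.09],[0,0,0]],
    [1,[0.038,-0.008,0.11],[0,0,0]],
    [1,[0.045,-0.009,0.13],[0,0,0]],
    [1,[0.055,-0.011,0.15],[0,0,0]],
    [1,[0.065,-0.013,0.168],[0,0,0]],
    [1,[0.076,-0.016,0.186],[0,0,0]],
    [1,[0.088,-0.018,0.204],[0,0,0]],
    [1,[0.1,-0.02,0.22],[0,0,0]],
    [1,[0.112,-0.023,0.235],[0,0,0]],
  ],
)

```text
t: 3.07
tool_pos: [0.4717, 0.239, 0.243]
tool_rot: [2.432, 1.977, 0.005]
contact_force: [15.0, -3.7, -19.5]
opening: 0.0084
grip_force: 38.9
```

Request:
jog_arm(
  deltas=[
    [1,[0.02,-0.004,0.012],[0,0,0]],
    [1,[0.038,-0.008,0.024],[0,0,0]],
    [1,[0.055,-0.011,0.037],[0,0,0]],
    [1,[0.073,-0.015,0.051],[0,0,0]],
    [1,[0.09,-0.018,0.063],[0,0,0]],
    [1,[0.108,-0.022,0.075],[0,0,0]],
    [1,[0.126,-0.026,0.086],[0,0,0]],
    [1,[0.144,-0.03,0.096],[0,0,0]],
    [1,[0.164,-0.034,0.104],[0,0,0]],
    [1,[0.183,-0.038,0.112],[0,0,0]],
    [1,[0.195,-0.04,0.116],[0,0,0]],
    [1,[0.195,-0.04,0.116],[0,0,0]],
  ],
)

```text
t: 4.07
tool_pos: [0.5476, 0.2224, 0.2935]
tool_rot: [2.435, 1.978, -0.004]
contact_force: [-4.5, -9.1, 2.9]
opening: 0.0084
grip_force: 40.5
```

Run:
```python
from h import *
u=save('side','side2'); v=save('top','top2')
a=cv2.resize(u[180:370,150:400,::-1],(480,365),interpolation=cv2.INTER_CUBIC)
b=cv2.resize(v[130:270,150:270,::-1],(313,365),interpolation=cv2.INTER_CUBIC)
cv2.imwrite('pics/c4.png',np.hstack([a,b]))
o=ctrl.get_obs();print(o['t'],o['tool_pos'],o['contact_force'],o['opening'])
```

```text
4.1667 [0.5472534  0.22251312 0.29334371] [-3.5131894  -9.56915522  3.48130174] 0.00819122094097703
```

View pics/c4.png

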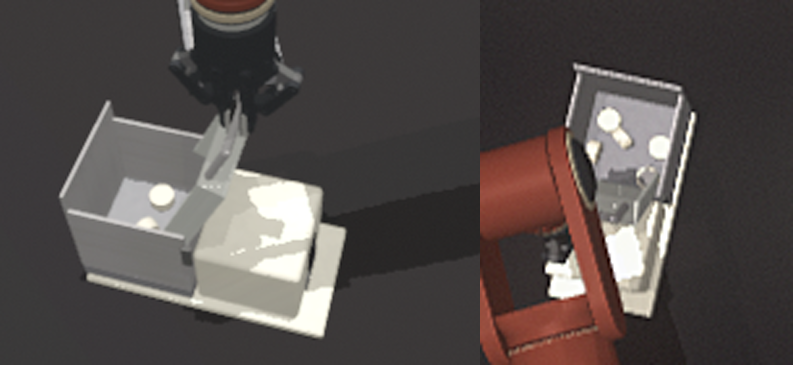

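The tray stands steep and at least four caps are visible in the hopper. I hold briefly and count.

Request:
jog_arm(
  deltas=[
    [1,[0.01,-0.002,0.003],[0,0,0]],
    [1,[0.015,-0.003,0.004],[0,0,0]],
    [1,[0.015,-0.003,0.004],[0,0,0]],
    [1,[0.015,-0.003,0.004],[0,0,0]],
    [1,[0.015,-0.003,0.004],[0,0,0]],
    [1,[0.015,-0.003,0.004],[0,0,0]],
    [1,[0.015,-0.003,0.004],[0,0,0]],
    [1,[0.015,-0.003,0.004],[0,0,0]],
  ],
)

```text
t: 4.83
tool_pos: [0.5528, 0.2213, 0.295]
tool_rot: [2.435, 1.979, -0.005]
contact_force: [-6.3, -10.5, 3.7]
opening: 0.0083
grip_force: 40.5
```

Run:
```python
from h import *
v=save('top','top3');u=save('side','side3')
b=cv2.resize(v[150:225,178:238,::-1],(400,500),interpolation=cv2.INTER_CUBIC)
a=cv2.resize(u[220:345,185:285,::-1],(400,500),interpolation=cv2.INTER_CUBIC)
cv2.imwrite('pics/c5.png',np.hstack([a,b]))
o=ctrl.get_obs();print(o['t'],o['tool_pos'],o['contact_force'],o['opening'])
```

```text
4.9333 [0.55276018 0.22130633 0.2949454 ] [ -5.65484769 -10.87816346   4.45754781] 0.008760003874678705
```

View pics/c5.png

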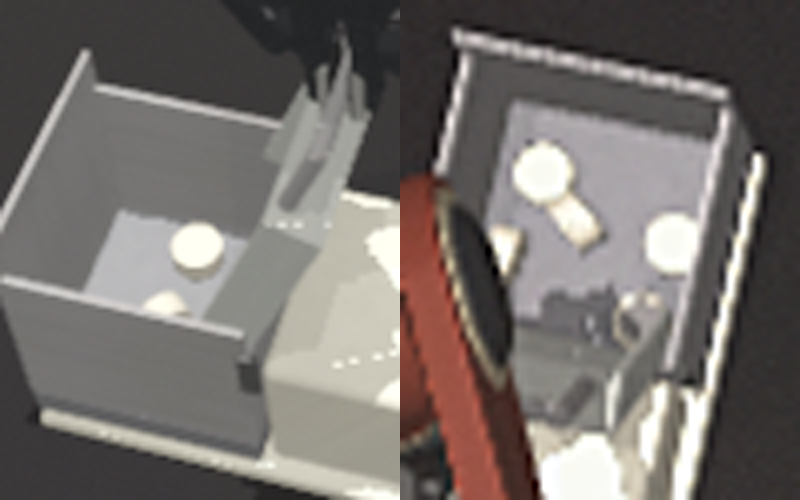

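All five caps are in the hopper: (543,175), (575,222), (508,250), (672,243) and (640,315) in the right panel. I lower the tray back along the arc.

Request:
jog_arm(
  deltas=[
    [1,[-0.035,0.006,-0.012],[0,0,0]],
    [1,[-0.066,0.012,-0.024],[0,0,0]],
    [1,[-0.102,0.02,-0.045],[0,0,0]],
    [1,[-0.137,0.027,-0.069],[0,0,0]],
    [1,[-0.169,0.034,-0.097],[0,0,0]],
    [1,[-0.198,0.04,-0.128],[0,0,0]],
    [1,[-0.226,0.045,-0.16],[0,0,0]],
    [1,[-0.25,0.051,-0.195],[0,0,0]],
    [1,[-0.27,0.055,-0.233],[0,0,0]],
    [1,[-0.287,0.059,-0.272],[0,0,0]],
    [1,[-0.3,0.062,-0.312],[0,0,0]],
    [1,[-0.309,0.064,-0.345],[0,0,0]],
  ],
)

```text
t: 5.93
tool_pos: [0.4314, 0.2493, 0.1558]
tool_rot: [2.432, 1.981, 0.009]
contact_force: [6.2, -4.3, -0.6]
opening: 0.0084
grip_force: 41.6
```

Request:
jog_arm(
  deltas=[
    [0.1,[0,0,0],[0,0,0]],
    [0.1,[0,0,0],[0,0,0]],
    [0.1,[0,0,0],[0,0,0]],
    [0.1,[0,0,0.08],[0,0,0]],
    [0.1,[0,0,0.17],[0,0,0]],
    [0.1,[0,0,0.25],[0,0,0]],
    [0.1,[0,0,0.25],[0,0,0]],
    [0.1,[0.1,-0.25,0.25],[0,0,-0.15]],
    [0.1,[0.2,-0.48,0.25],[0,0,-0.15]],
    [0.1,[0.3,-0.7,0.25],[0,0,-0.15]],
    [0.1,[0.4,-0.95,0.25],[0,0,-0.15]],
    [0.1,[0.4,-0.95,0.25],[0,0,-0.15]],
  ],
)

```text
t: 6.93
tool_pos: [0.5111, 0.0555, 0.2558]
tool_rot: [2.833, 1.355, 0.005]
contact_force: [1.2, 1.4, 0.8]
opening: 0.0385
grip_force: 0.0
```

```bash
cat > mark.py <<'E'
from h import *
from scipy.optimize import least_squares
def edge(n,I,c0,skip):
    # radial sub-pixel dial edge at r~54.5mm, plus mark angle
    pts=[]
    for a in np.radians(np.arange(0,360,3)):
        if abs((np.degrees(a)-skip+180)%360-180)<14: continue
        rr=np.arange(.046,.062,.0005)
        px=np.array([proj(n,[c0[0]+r*np.cos(a),c0[1]+r*np.sin(a),.054]) for r in rr],np.float32)
        v=cv2.remap(I,px[None,:,0],px[None,:,1],cv2.INTER_LINEAR)[0]
        hi=v[:8].max()
        k=np.argmax(v<(hi+190)/2)
        if 8<k<30 and v[:6].min()>210: pts.append([c0[0]+rr[k]*np.cos(a),c0[1]+rr[k]*np.sin(a)])
    P=np.array(pts)
    s=least_squares(lambda c:np.hypot(*(P-c[:2]).T)-.0545,c0,loss='soft_l1',f_scale=.001)
    return s.x,len(P),np.abs(s.fun).mean()
def mark(n,I,c):
    A=np.radians(np.arange(-45,15,.5)); w=[]
    for a in A:
        px=np.array([proj(n,[c[0]+r*np.cos(a),c[1]+r*np.sin(a),.054]) for r in np.arange(.043,.0525,.001)],np.float32)
        w.append((255-cv2.remap(I,px[None,:,0],px[None,:,1],cv2.INTER_LINEAR)[0]).mean())
    w=np.array(w); w=np.clip(w-.35*w.max(),0,None); k=w.argmax(); s=slice(max(0,k-24),k+25)
    return np.degrees((w[s]*A[s]).sum()/w[s].sum())
if __name__=='__main__':
    for n,f in(('top','top0'),('side','side0'),('side','side2')):
        I=cv2.cvtColor(np.load(f'pics/{f}.npy'),cv2.COLOR_RGB2GRAY).astype(np.float32)
        c=np.array([.586,-.133])
        for _ in range(3): c,N,e=edge(n,I,c,-17)
        print(f,c.round(4),N,e.round(5),mark(n,I,c).round(1))
    o=ctrl.get_obs();print(o['t'],o['tool_pos'],o['tool_rot'],o['contact_force'])
E
python3 mark.py
```

```text
Traceback (most recent call last):
  File "mark.py", line 28, in <module>
    for _ in range(3): c,N,e=edge(n,I,c,-17)
                             ~~~~^^^^^^^^^^^
  File "mark.py", line 9, in edge
    px=np.array([proj(n,[c0[0]+r*np.cos(a),c0[1]+r*np.sin(a),.054]) for r in rr],np.float32)
                 ~~~~^^^^^^^^^^^^^^^^^^^^^^^^^^^^^^^^^^^^^^^^^^^^^^
  File "h.py", line 10, in proj
    K,E=cam(n); q=K@(E[:3,:3]@np.array(p,float)+E[:3,3]); return q[:2]/q[2]
        ~~~^^^
  File "h.py", line 4, in cam
    c=ctrl.get_calibration(n); return np.array(c["K"]),np.array(c["extrinsics"])
ValueError: time passes only in moves, steps and waits
```

```bash
sed -i 's/^def cam/import functools\n@functools.lru_cache\ndef cam/' h.py; python3 mark.py
```

```text
top0 [ 0.5844 -0.1351] 111 0.00064 -15.4
side0 [ 0.5874 -0.1322] 102 0.00044 -18.0Traceback (most recent call last):
  File "mark.py", line 28, in <module>
    for _ in range(3): c,N,e=edge(n,I,c,-17)
                             ~~~~^^^^^^^^^^^
  File "mark.py", line 15, in edge
    s=least_squares(lambda c:np.hypot(*(P-c[:2]).T)-.0545,c0,loss='soft_l1',f_scale=.001)
    return func(*args, **kwargs)
    vector_fun = VectorFunction(
        fun_wrapped,
    ...<6 lines>...
        workers=workers
    )
    self._update_fun()
    ~~~~~~~~~~~~~~~~^^
    self.f = self.fun_wrapped(xp_copy(self.x))
             ~~~~~~~~~~~~~~~~^^^^^^^^^^^^^^^^^
    return np.atleast_1d(self.fun(x))
                         ~~~~~~~~^^^
    return self.f(x, *self.args, **self.kwargs)
           ~~~~~~^^^^^^^^^^^^^^^^^^^^^^^^^^^^^^
  File "mark.py", line 15, in <lambda>
    s=least_squares(lambda c:np.hypot(*(P-c[:2]).T)-.0545,c0,loss='soft_l1',f_scale=.001)
                                        ~^~~~~~
ValueError: operands could not be broadcast together with shapes (0,) (2,)
```

Request:
jog_arm(
  deltas=[
    [0.1,[0.187,-0.47,0],[0,0,0]],
    [0.1,[0.187,-0.47,0],[0,0,0]],
    [0.1,[0.187,-0.47,0],[0,0,0]],
    [0.1,[0.187,-0.47,0],[0,0,0]],
    [0.1,[0.187,-0.47,0],[0,0,0]],
    [0.1,[0.187,-0.47,0],[0,0,0]],
    [0.1,[0.187,-0.47,0],[0,0,0]],
    [0.1,[0.187,-0.47,0],[0,0,0]],
  ],
)

```text
t: 7.6
tool_pos: [0.5852, -0.1309, 0.2548]
tool_rot: [2.833, 1.359, 0.001]
contact_force: [0.2, 0.1, 0.3]
opening: 0.0384
grip_force: 0.0
```

The index mark lies at about -16.7° and the knob axis at (0.586, -0.1335). I go down and grip.

Request:
jog_arm(
  deltas=[
    [0.1,[0.002,-0.006,-0.1],[0,0,0]],
    [0.1,[0.002,-0.006,-0.2],[0,0,0]],
    [0.1,[0.002,-0.006,-0.28],[0,0,0]],
    [0.1,[0.002,-0.006,-0.34],[0,0,0]],
    [0.1,[0.002,-0.006,-0.39],[0,0,0]],
    [0.1,[0.002,-0.006,-0.425],[0,0,0]],
    [0.1,[0.002,-0.006,-0.425],[0,0,0]],
    [1,[0.002,-0.006,-0.425],[0,0,0]],
    [1,[0.002,-0.006,-0.425],[0,0,0]],
    [1,[0.002,-0.006,-0.425],[0,0,0]],
    [1,[0.002,-0.006,-0.425],[0,0,0]],
    [1,[0.002,-0.006,-0.425],[0,0,0]],
  ],
  squeeze=30,
)

```text
t: 8.6
tool_pos: [0.5875, -0.1339, 0.0862]
tool_rot: [2.83, 1.357, 0.006]
contact_force: [3.2, -1.2, 0.8]
opening: 0.0134
grip_force: 32.1
```

Request:
jog_arm(
  deltas=[
    [1,[0.002,0,0],[0,0,-0.035]],
    [1,[0.002,0,0],[0,0,-0.07]],
    [1,[0.002,0,0],[0,0,-0.105]],
    [1,[0.002,0,0],[0,0,-0.14]],
    [1,[0.002,0,0],[0,0,-0.175]],
    [1,[0.002,0,0],[0,0,-0.21]],
    [1,[0.002,0,0],[0,0,-0.245]],
    [1,[0.002,0,0],[0,0,-0.28]],
    [1,[0.002,0,0],[0,0,-0.315]],
    [1,[0.002,0,0],[0,0,-0.35]],
    [1,[0.002,0,0],[0,0,-0.377]],
    [1,[0.002,0,0],[0,0,-0.377]],
  ],
)

```text
t: 9.6
tool_pos: [0.5882, -0.1358, 0.0862]
tool_rot: [3.103, -0.458, 0.009]
contact_force: [4.0, -7.8, -0.1]
opening: 0.0132
grip_force: 31.5
```

Request:
jog_arm(
  deltas=[
    [0.3,[0,0,0],[0,0,0]],
    [0.3,[0,0,0],[0,0,0]],
    [0.3,[0,0,0.005],[0,0,0]],
    [0.3,[0,0,0.08],[0,0,0]],
    [0.3,[0,0,0.16],[0,0,0]],
    [0.3,[0,0,0.24],[0,0,0]],
    [0.3,[0,0,0.32],[0,0,0]],
    [0.3,[0,0,0.4],[0,0,0]],
    [0.3,[0.018,-0.1,0.4],[0,0,0.04]],
    [0.3,[0.035,-0.2,0.4],[0,0,0.08]],
    [0.3,[0.035,-0.23,0.4],[0,0,0.12]],
    [0.3,[0.035,-0.23,0.4],[0,0,0.157]],
  ],
)

```text
t: 10.6
tool_pos: [0.6001, -0.2281, 0.2441]
tool_rot: [3.125, 0.324, -0.001]
contact_force: [-0.1, 0.1, 0.2]
opening: 0.0299
grip_force: 0.0
```

Run:
```python
from mark import *
u=save('side','side4');v=save('top','top4')
for n,I in(('side',u),('top',v)):
    I=cv2.cvtColor(I,cv2.COLOR_RGB2GRAY).astype(np.float32)
    try:
        c=np.array([.587,-.133])
        for _ in range(3): c,N,e=edge(n,I,c,-17)
        print(n,c.round(4),N,mark(n,I,c).round(1))
    except Exception as ex: print(n,'occluded')
a=cv2.resize(u[175:212,250:290,::-1],(400,370),interpolation=cv2.INTER_CUBIC)
b=cv2.resize(v[165:235,270:350,::-1],(400,370),interpolation=cv2.INTER_CUBIC)
cv2.imwrite('pics/c6.png',np.hstack([a,b]))
o=ctrl.get_obs();print(o['t'],o['tool_pos'],o['tool_rot'])
```

```text
side [ 0.5876 -0.1322] 76 -20.2
top [ 0.5854 -0.135 ] 68 -18.6
10.7 [ 0.60009955 -0.22570083  0.24374089] [-3.12454238e+00 -3.16896186e-01  1.42245629e-03]
```

View pics/c6.png

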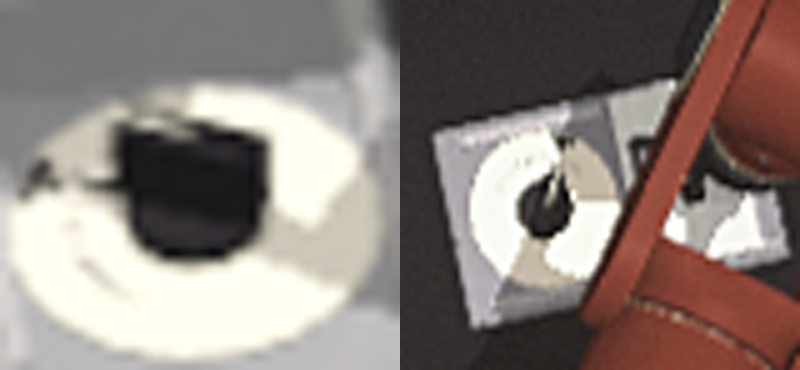

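Run:
```python
from h import *
A=lambda v:(np.degrees(np.arctan2(v[1],v[0])).round(1),np.hypot(*v).round(4))
cs=np.array([.5875,-.1322]);ct=np.array([.5846,-.1351])
S=lambda p,z:A(ray('side',(250+p[0]/10-.45,175+p[1]/10-.45),z)[:2]-cs)
T=lambda p,z:A(ray('top',(270+(p[0]-400)/5-.4,165+p[1]*70/370-.4),z)[:2]-ct)
print('side ptr now',S((100,184),.055),'T',S((40,180),.054), 'bar top edge L end',S((125,122),.089))
print('top ptr line now',T((562,155),.07),T((562,155),.089),'T',T((567,140),.054))
print('orig side ptr',A(ray('side',(250+(520-400)*37/400-.45,175+280*35/375-.45),.055)[:2]-cs),'orig top',A(ray('top',(283+122/12.5-.46,188+128/12.5-.46),.055)[:2]-ct))
v=cv2.imread('pics/top4.png')[180:216,284:314];u=cv2.imread('pics/side4.png')[178:200,250:276]
cv2.imwrite('pics/c7.png',np.hstack([cv2.resize(v,(390,468),interpolation=cv2.INTER_CUBIC),cv2.resize(u,(400,468),interpolation=cv2.INTER_CUBIC)]))
```

```text
side ptr now (np.float64(-24.3), np.float64(0.0309)) T (np.float64(-18.1), np.float64(0.0485)) bar top edge L end (np.float64(-11.6), np.float64(0.0189))
top ptr line now (np.float64(-18.6), np.float64(0.0373)) (np.float64(-16.8), np.float64(0.0345)) T (np.float64(-20.1), np.float64(0.0509))
orig side ptr (np.float64(39.4), np.float64(0.0294)) orig top (np.float64(43.5), np.float64(0.0324))
```

View pics/c7.png

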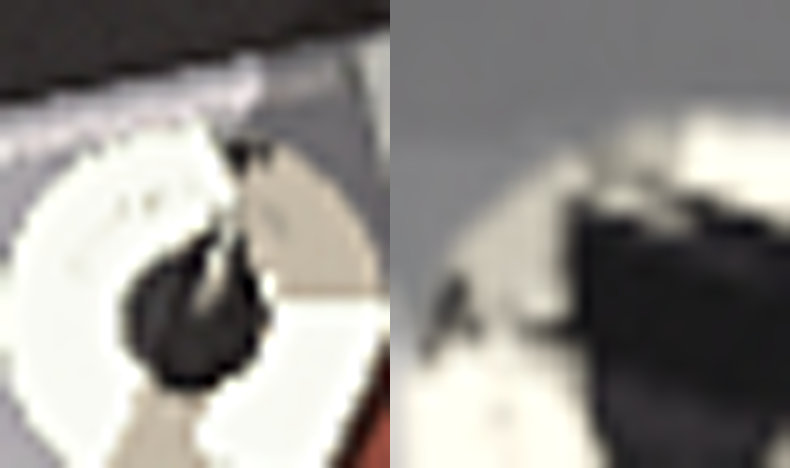

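In the left panel the white pointer line runs from (205,300) to (232,225), toward the index T at (245,152). That fits the gripped bar angle of -16.8° against the mark at -16.7°. Next I grip the fin.

Request:
jog_arm(
  deltas=[
    [0.2,[0.005,-0.008,-0.08],[0,0,0]],
    [0.2,[0.005,-0.008,-0.15],[0,0,0]],
    [0.2,[0.005,-0.008,-0.21],[0,0,0]],
    [0.2,[0.005,-0.008,-0.26],[0,0,0]],
    [0.2,[0.005,-0.008,-0.3],[0,0,0]],
    [0.2,[0.005,-0.008,-0.3],[0,0,0]],
    [1,[0.005,-0.008,-0.3],[0,0,0]],
    [1,[0.005,-0.008,-0.3],[0,0,0]],
    [1,[0.005,-0.008,-0.3],[0,0,0]],
    [1,[0.005,-0.008,-0.3],[0,0,0]],
    [1,[0.005,-0.008,-0.3],[0,0,0]],
    [1,[0.005,-0.008,-0.3],[0,0,0]],
  ],
  squeeze=30,
)

```text
t: 11.7
tool_pos: [0.6029, -0.2286, 0.1252]
tool_rot: [3.125, 0.318, 0.002]
contact_force: [-0.5, 0.8, 1.8]
opening: 0.0111
grip_force: 34.6
```

Request:
jog_arm(
  deltas=[
    [1,[-0.005,0.025,0],[0,0,0]],
    [1,[-0.01,0.05,0],[0,0,0]],
    [1,[-0.015,0.075,0],[0,0,0]],
    [1,[-0.02,0.1,0],[0,0,0]],
    [1,[-0.024,0.125,0],[0,0,0]],
    [1,[-0.029,0.15,0],[0,0,0]],
    [1,[-0.034,0.175,0],[0,0,0]],
    [1,[-0.038,0.195,0],[0,0,0]],
    [1,[-0.041,0.21,0],[0,0,0]],
    [1,[-0.043,0.22,0],[0,0,0]],
    [1,[-0.043,0.22,0],[0,0,0]],
  ],
)

```text
t: 12.62
tool_pos: [0.5851, -0.1388, 0.1252]
tool_rot: [-3.125, -0.321, -0.0]
contact_force: [-2.4, 0.1, 7.1]
opening: 0.0111
grip_force: 35.5
```

Now I push on slowly to the stop.

Request:
jog_arm(
  deltas=[
    [1,[-0.001,0.008,0],[0,0,0]],
    [1,[-0.002,0.015,0],[0,0,0]],
    [1,[-0.003,0.022,0],[0,0,0]],
    [1,[-0.004,0.028,0],[0,0,0]],
    [1,[-0.004,0.028,0],[0,0,0]],
    [1,[-0.004,0.028,0],[0,0,0]],
  ],
)

```text
t: 13.12
tool_pos: [0.5844, -0.1353, 0.1253]
tool_rot: [3.111, 0.317, 0.003]
contact_force: [2.0, -24.6, -1.2]
opening: 0.0114
grip_force: 35.7
```

The stop is reached, with 24 N and 95 mm of travel. I release and retreat.

Request:
jog_arm(
  deltas=[
    [1,[0,-0.008,0],[0,0,0]],
    [0,[0,-0.008,0],[0,0,0]],
    [0,[0,-0.008,0],[0,0,0]],
    [0,[0,-0.008,0],[0,0,0]],
    [0,[0,-0.008,0.06],[0,0,0]],
    [0,[0,-0.008,0.14],[0,0,0]],
    [0,[0,-0.008,0.22],[0,0,0]],
    [0,[0,-0.008,0.3],[0,0,0]],
    [0,[-0.1,0,0.3],[0,0,0]],
    [0,[-0.2,0,0.3],[0,0,0]],
    [0,[-0.3,0,0.3],[0,0,0]],
    [0,[-0.3,0,0.3],[0,0,0]],
  ],
)

```text
t: 14.12
tool_pos: [0.4575, -0.1269, 0.2411]
tool_rot: [-3.122, -0.319, 0.009]
contact_force: [0.7, 0.2, -1.1]
opening: 0.0425
grip_force: 0.0
```

Run:
```python
from h import *
u=save('side','side5');v=save('top','top5')
a=cv2.resize(u[130:345,150:350,::-1],(440,473),interpolation=cv2.INTER_CUBIC)
b=cv2.resize(v[150:260,165:350,::-1],(350,208),interpolation=cv2.INTER_CUBIC)
c=np.zeros((473,350,3),np.uint8);c[:208]=b;c[213:473]=cv2.resize(v[150:215,178:265,::-1],(350,260),interpolation=cv2.INTER_CUBIC)
cv2.imwrite('pics/c8.png',np.hstack([a,c]))
o=ctrl.get_obs();print(o['t'],o['tool_pos'],o['contact_force'])
```

```text
14.2167 [ 0.46233932 -0.12815168  0.24328198] [-0.07946627  0.14105436  0.09610011]
```

View pics/c8.png

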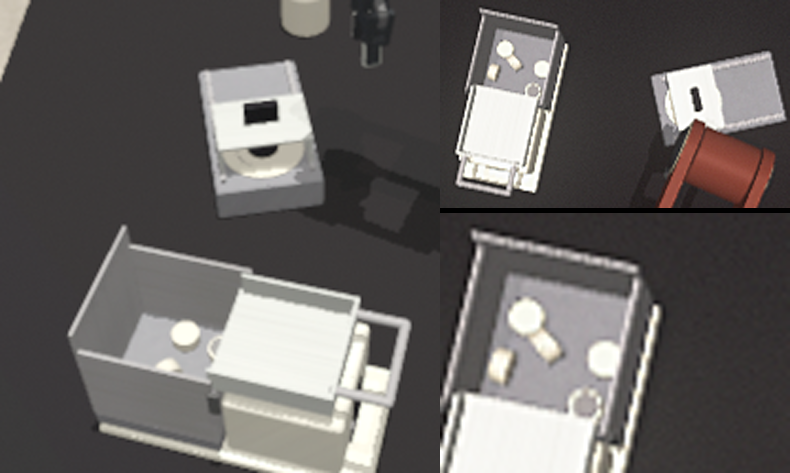

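The hood covers the knob, all five caps are in the hopper and the tray is empty and level. I check the fin's travel numerically.

Run:
```python
from h import *
for n,z in(('top',.13),('side',.115)):
  R=[]
  for f,(x0,y0,x1,y1) in ((n+'0',(320,185,335,208) if n=='top' else (250,148,278,164)),(n+'5',(280,175,310,205) if n=='top' else (258,173,282,190))):
    g=cv2.cvtColor(np.load(f'pics/{f}.npy'),cv2.COLOR_RGB2GRAY)[y0:y1,x0:x1]
    k,l,s,c=cv2.connectedComponentsWithStats((g<90).astype(np.uint8))
    i=1+s[1:,4].argmax(); p=ray(n,c[i]+[x0,y0],z); print(f,s[i],p.round(4)); R.append(p)
  print(np.linalg.norm(R[1]-R[0]),(R[1]-R[0]).round(4))
```

```text
top0 [ 5  6  6 12 47] [ 0.6024 -0.2286  0.13  ]
top5 [  0   0  30  14 331] [ 0.661  -0.1108  0.13  ]
0.13153757453551632 [0.0586 0.1177 0.    ]
side0 [  0   0  28   6 134] [ 0.6142 -0.268   0.115 ]
side5 [  3   3  15  10 137] [ 0.5878 -0.1342  0.115 ]
0.1364253255195065 [-0.0264  0.1338  0.    ]
```

Run:
```python
from h import *
for n,z in(('top',.13),('side',.115)):
  R=[]
  for f,guess in ((n+'0',[.6025,-.2286]),(n+'5',[.5845,-.135])):
    q=proj(n,guess+[z]).astype(int);x0,y0=q-13;g=cv2.cvtColor(np.load(f'pics/{f}.npy'),cv2.COLOR_RGB2GRAY)[y0:y0+27,x0:x0+27]
    k,l,s,c=cv2.connectedComponentsWithStats((g<100).astype(np.uint8))
    for i in range(1,k):
      if s[i,4]>25 and s[i,0]>0 and s[i,1]>0 and s[i,0]+s[i,2]<27 and s[i,1]+s[i,3]<27:
        p=ray(n,c[i]+[x0,y0],z); print(f,s[i],p.round(4)); R.append(p)
  if len(R)>1: print(np.linalg.norm(R[1]-R[0]))
```

```text
top0 [11  8  6 12 47] [ 0.6024 -0.2286  0.13  ]
top5 [11  7  6 13 43] [ 0.5834 -0.1342  0.13  ]
0.09626969176426434
side5 [  5   9  15  11 138] [ 0.5879 -0.134   0.115 ]
```

```bash
python3 -c "
from station import ctrl
print(ctrl.finish_job())"
```

```text
the job is handed in; nothing more can be done
None
```

I tipped all five caps into the hopper, turned the knob to within about 2° of the index mark by my measurement (tolerance about 4.6°) and slid the hood 95–96 mm to its stop; the job is handed in at about 14 s, but no verdict was returned.

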